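Line up the chocolate gift tubes by size

ROBOT

A 6-joint arm with a two-finger parallel gripper is mounted at the origin on the work surface. World frame = base frame: x ahead of the robot, y to its left, z up, the work surface at z = 0. Lengths are in m, angles in rad, forces in N, time in s.
With the tool pointing down it reaches from about 0.35 to 0.775 m from the base axis. Payload 7.3 kg.
Tool frame: the origin (TCP) lies at the centre of the arm's flange, where the gripper is bolted on; the fingertips stand 178 mm ahead of it and the grasp point (between the pads) lies 159 mm ahead of it; z points along the fingers, y is the line along which they close (so a half turn about z gives the same grasp; the last joint's range is limited). The gripper opens to 92 mm and grips with 3 to 60 N. Pads are 19 mm wide; open, the fingers measure 130 mm over their backs; the gripper's body (75 mm by 190 mm) begins 47 mm behind the grasp point.
Start: joints at [-1.334, 0.342, 1.524, -0, 1.275, -0.146], TCP at [0.196, -0.487, 0.405] pointing down, gripper open.
Joint ranges: [-2.53, 2.53], [-0.77, 2.02], [0.04, 2.7], [-1, 4.14], [0.28, 2.66], [-3.11, 3.11]. Speed limits (rad/s): [2.57, 2.57, 3.14, 3.14, 3.14, 3.14].

INTERFACE

Orientations are given as [roll, pitch, yaw] about the fixed x, y, z axes, in that order (R = Rz(yaw) Ry(pitch) Rx(roll)).
In Python, from cell import robot, ticket, read_camera gives the robot as it stands (robot), with the cameras as plain functions and the job (ticket).
- The arm moves only by the shell command python3 drive.py 'ROWS' [OPENING] [FORCE]. ROWS is a JSON list of rows, 1 to 8 of them, each of 6 numbers: dx, dy, dz in a scale on which 1.0 is 1000 mm, then a rotation vector rx, ry, rz in shares of 180 degrees (1.0 is 180 degrees); each row shifts and turns the commanded pose from where the row before left it, along the tool's axes as they then stand; what a row does not reach is not made up. A row lasts 1/12 s, in which the tool goes at most 0.0417 m and 0.125 rad, less where a joint would pass 70% of its speed; a pose out of reach is approached as far as the arm can. OPENING is the finger opening in m, set as the command begins (- or left out keeps the last). The fingers move at their own pace and stop on an object; FORCE is the grip in N (left out, the last holds). Time passes only in rows, so rows that do not move let the fingers close. It prints the time, the measured TCP pose, the force, the opening and the grip force at its end. Input that does not fit is refused with a message, and nothing moves.
- robot.observe(): the state, without advancing time (a new reading comes with each control period).
- read_camera(name): name is "side" or "top" or "wrist"; returns a dict with "image" (420x560x3 uint8, red, green, blue), "fx", "fy", "cx", "cy" (pixels), "pose" (4x4, takes a point from camera to world coordinates). Camera axes: x right, y down, z forward; pixel columns grow to the right and rows downward; lengths in m; the calibration is good to about 2 mm. A picture is of the moment at which its call begins. There is no depth.
- ticket.hand_in(): hands the job in; it is judged then, once.
The state is a dict: "time": time; "qpos": joint angles; "qvel": joint speeds; "joint_efforts": joint torques, N m; "tool_pos": TCP position; "tool_rot": TCP orientation; "contact_force": force on the tool from outside, world axes, zero at the start; "torque": the same for the moment, N m; "opening": finger opening in m; "grip_force": force on a finger pad.
Only numpy, scipy, OpenCV 4.12 (cv2) and the standard library are available. Lean on these libraries where they do the work, as an engineer would, in place of code of your own. Each camera call takes 0.05 s, during which the arm holds its last target. There are 200 camera calls.

TASK

Line up the four chocolate gift tubes by size on the row of grey pads: the smallest on the pad next to the scanner, then each larger one in turn, the largest on the pad furthest from the scanner. Stand each one upright in the middle of its pad, and never tip a tube over on the way.

Things in the scene. Friction and masses are not known exactly. Their poses are not given: they have to be found in the camera images.
- tube_small: The smallest of four round kraft-cardboard gift tubes with a white paper band and a metal lid: a rigid upright cylinder 34 mm in diameter and 60 mm tall, loose, 50 to 200 g. It starts upright on the table. Origin: centre of its underside; z up along its axis.
- tube_medium: The second smallest of four round kraft-cardboard gift tubes with a white paper band and a metal lid: a rigid upright cylinder 44 mm in diameter and 70 mm tall, loose, 50 to 200 g. It starts upright on the table. Origin: centre of its underside; z up along its axis.
- tube_large: The second largest of four round kraft-cardboard gift tubes with a white paper band and a metal lid: a rigid upright cylinder 54 mm in diameter and 80 mm tall, loose, 50 to 200 g. It starts upright on the table. Origin: centre of its underside; z up along its axis.
- tube_giant: The largest of four round kraft-cardboard gift tubes with a white paper band and a metal lid: a rigid upright cylinder 64 mm in diameter and 90 mm tall, loose, 50 to 200 g. It starts upright on the table. Origin: centre of its underside; z up along its axis.
- pad_a: One of four identical grey round pads, 74 mm in diameter and 3 mm thick, fixed in a straight row, centres 95 mm apart, on an upturned aluminium tray 120 by 400 mm and 12 mm high, also fixed. The letters say nothing of the order along the row. Origin: centre of the pad's underside, 12 mm above the table; a tube set on the pad stands 15 mm above the table.
- pad_b: One of four identical grey round pads, 74 mm in diameter and 3 mm thick, fixed in a straight row, centres 95 mm apart, on an upturned aluminium tray 120 by 400 mm and 12 mm high, also fixed. The letters say nothing of the order along the row. Origin: centre of the pad's underside, 12 mm above the table; a tube set on the pad stands 15 mm above the table.
- pad_c: One of four identical grey round pads, 74 mm in diameter and 3 mm thick, fixed in a straight row, centres 95 mm apart, on an upturned aluminium tray 120 by 400 mm and 12 mm high, also fixed. The letters say nothing of the order along the row. Origin: centre of the pad's underside, 12 mm above the table; a tube set on the pad stands 15 mm above the table.
- pad_d: One of four identical grey round pads, 74 mm in diameter and 3 mm thick, fixed in a straight row, centres 95 mm apart, on an upturned aluminium tray 120 by 400 mm and 12 mm high, also fixed. The letters say nothing of the order along the row. Origin: centre of the pad's underside, 12 mm above the table; a tube set on the pad stands 15 mm above the table.
- scanner: Black code scanner on a round stand, fixed on the table in line with the row, beyond either end: base 90 mm across, head 90 by 60 mm overhanging it away from the robot, 150 mm high. Origin: centre of the underside of its base, on the table, 175 mm from the centre of the nearest pad. (A loose roll of tape, 90 mm across, 48 mm high, stands as far beyond the other end.)

How it is judged:
At the end, for the whole second after the job is handed in: Each tube stands upright (within 0.1 rad) and at rest on its pad, its centre within 13 mm of the pad's centre and its foot on the pad; counted from the scanner the pads carry the smallest, second smallest, second largest and largest tube (175, 270, 365 and 460 mm from the scanner, within 30 mm) (horizontal distance between tube_small and scanner between 0.145 and 0.205 m and ((horizontal distance between tube_small and pad_a below 0.013 m and z of tube_small in the frame of pad_a between 0 and 0.007 m) or (horizontal distance between tube_small and pad_b below 0.013 m and z of tube_small in the frame of pad_b between 0 and 0.007 m) or (horizontal distance between tube_small and pad_c below 0.013 m and z of tube_small in the frame of pad_c between 0 and 0.007 m) or (horizontal distance between tube_small and pad_d below 0.013 m and z of tube_small in the frame of pad_d between 0 and 0.007 m)) and angle between each of tube_small, tube_medium, tube_large, tube_giant's own z axis and vertical below 0.1 rad and linear speed of each of tube_small, tube_medium, tube_large, tube_giant below 0.02 m/s and angular speed of each of tube_small, tube_medium, tube_large, tube_giant below 0.2 rad/s and horizontal distance between tube_medium and scanner between 0.24 and 0.3 m and ((horizontal distance between tube_medium and pad_a below 0.013 m and z of tube_medium in the frame of pad_a between 0 and 0.007 m) or (horizontal distance between tube_medium and pad_b below 0.013 m and z of tube_medium in the frame of pad_b between 0 and 0.007 m) or (horizontal distance between tube_medium and pad_c below 0.013 m and z of tube_medium in the frame of pad_c between 0 and 0.007 m) or (horizontal distance between tube_medium and pad_d below 0.013 m and z of tube_medium in the frame of pad_d between 0 and 0.007 m)) and horizontal distance between tube_large and scanner between 0.335 and 0.395 m and ((horizontal distance between tube_large and pad_a below 0.013 m and z of tube_large in the frame of pad_a between 0 and 0.007 m) or (horizontal distance between tube_large and pad_b below 0.013 m and z of tube_large in the frame of pad_b between 0 and 0.007 m) or (horizontal distance between tube_large and pad_c below 0.013 m and z of tube_large in the frame of pad_c between 0 and 0.007 m) or (horizontal distance between tube_large and pad_d below 0.013 m and z of tube_large in the frame of pad_d between 0 and 0.007 m)) and horizontal distance between tube_giant and scanner between 0.43 and 0.49 m and ((horizontal distance between tube_giant and pad_a below 0.013 m and z of tube_giant in the frame of pad_a between 0 and 0.007 m) or (horizontal distance between tube_giant and pad_b below 0.013 m and z of tube_giant in the frame of pad_b between 0 and 0.007 m) or (horizontal distance between tube_giant and pad_c below 0.013 m and z of tube_giant in the frame of pad_c between 0 and 0.007 m) or (horizontal distance between tube_giant and pad_d below 0.013 m and z of tube_giant in the frame of pad_d between 0 and 0.007 m))); the robot touches nothing.
It fails at once if a tube is tipped over (more than 0.8 rad from upright) (angle between any of tube_small, tube_medium, tube_large, tube_giant's own z axis and vertical above 0.8 rad).
It also fails if it takes over 106 s, if anything falls off the work surface, if the arm or the gripper's body presses on something with over 40 N, if the wrist force passes 120 N, or if a joint passes its speed limit or range.

## Working session

There is one attempt and no reset: what is moved stays moved. The work goes in short steps, Python scripts to look and compute and a shell command to move; the robot and the scene stay as the last step left them, time stands still between calls to the robot, and variables do not carry over. Pictures are saved under pics/ and viewed, at most 14 in all, crops included, and the job is handed in when it is done.

```bash
ls; mkdir -p pics; python3 - <<'E'
from cell import robot, ticket, read_camera
import cv2,numpy as np
for n in ["top","side"]:
    c=read_camera(n); cv2.imwrite(f"pics/{n}0.png",c["image"][:,:,::-1]); print(n,c["fx"],c["fy"],c["cx"],c["cy"]); print(np.round(c["pose"],4).tolist())
s=robot.observe(); print(s)
E
```

```text
cell.py
drive.py
pics
top 380.6352524522357 380.6352524522357 283.3419454302894 208.83461425786516
[[0.0124, -0.9896, 0.143, 0.4402], [-0.9994, -0.017, -0.0309, 0.0321], [0.033, -0.1425, -0.9892, 0.9647], [0.0, 0.0, 0.0, 1.0]]
side 515.3242417584086 515.3242417584086 293.79186089605406 206.09075568459656
[[-0.8358, -0.4062, 0.3695, 0.1432], [-0.549, 0.6263, -0.5535, 0.6402], [-0.0066, -0.6655, -0.7464, 0.9039], [0.0, 0.0, 0.0, 1.0]]
{'time': 0.1, 'qpos': array([-1.33399386e+00,  3.42631794e-01,  1.52490744e+00,  9.49355509e-06,
        1.27539790e+00, -1.45943300e-01]), 'qvel': array([-0.00060859, -0.00054546, -0.00193326, -0.00120427, -0.00243244,
       -0.00079761]), 'joint_efforts': array([ 1.43924295e-03, -4.32003808e+01, -2.44694674e+01,  7.18382746e-02,
        5.25894959e-02, -5.12763370e-05]), 'tool_pos': array([ 0.19609237, -0.48687525,  0.40413023]), 'tool_rot': array([-3.14026378e+00, -2.04505318e-04,  3.82742863e-01]), 'contact_force': array([-0.32871449, -0.37430769, -0.0878197 ]), 'torque': array([-0.03917524, -0.02854118,  0.05538272]), 'grip_force': 0.0, 'opening': 0.09152661208238484}
```

View pics/top0.png

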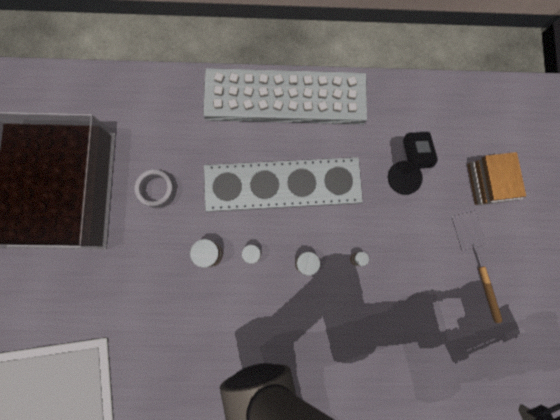

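View pics/side0.png

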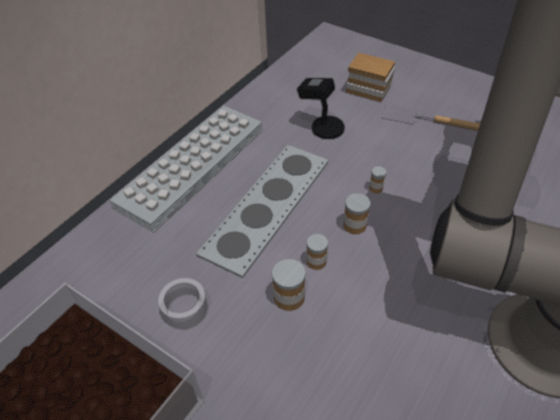

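The top view shows the scanner base at (405,177), the tape roll at (155,188) and the pads at (338,180), (301,182), (265,184) and (227,186). The lids are small (361,259), large (308,264), medium (251,253) and giant (205,253). The side view agrees. Next I'll measure them.

```bash
cat > h.py <<'E'
from cell import robot, ticket, read_camera
import cv2,numpy as np
def ray(c,u,v,z):
    d=c["pose"][:3,:3]@np.array([(u-c["cx"])/c["fx"],(v-c["cy"])/c["fy"],1]); o=c["pose"][:3,3]
    return (o+d*(z-o[2])/d[2])[:2]
def rect(c,z,x0=0.25,x1=0.75,y0=-0.4,y1=0.4,s=1000):
    """metric image of plane z: row=(x1-x)*s, col=(y1-y)*s"""
    W=np.array([[x0,y0],[x0,y1],[x1,y1],[x1,y0]]); R=c["pose"][:3,:3]; o=c["pose"][:3,3]
    P=(np.c_[W,np.full(4,z)]-o)@R
    px=np.c_[P[:,0]/P[:,2]*c["fx"]+c["cx"],P[:,1]/P[:,2]*c["fy"]+c["cy"]]
    dst=np.c_[(y1-W[:,1])*s,(x1-W[:,0])*s]
    H=cv2.getPerspectiveTransform(px.astype(np.float32),dst.astype(np.float32))
    return cv2.warpPerspective(c["image"],H,(int((y1-y0)*s),int((x1-x0)*s)),flags=cv2.INTER_CUBIC)
def blobs(m,amin,amax,x1=0.75,y1=0.4,s=1000):
    out=[]
    for k in cv2.findContours(m,cv2.RETR_EXTERNAL,cv2.CHAIN_APPROX_NONE)[0]:
        if amin<cv2.contourArea(k)<amax:
            (a,b),ax,_=cv2.fitEllipse(cv2.convexHull(k))
            out.append((round(x1-b/s,4),round(y1-a/s,4),round(ax[0]),round(ax[1])))
    return sorted(out,key=lambda t:t[1])
E
python3 - <<'E'
from h import *
for n in ["top","side"]:
    c=read_camera(n); print(n)
    for name,z in [("small",.06),("med",.07),("large",.08),("giant",.09)]:
        g=cv2.cvtColor(rect(c,z),cv2.COLOR_RGB2GRAY); h=cv2.cvtColor(rect(c,z),cv2.COLOR_RGB2HSV)
        print(name,[b for b in blobs(((g>140)*255).astype(np.uint8),500,6000) if b[2]>.6*b[3]])
    g=cv2.cvtColor(rect(c,.015),cv2.COLOR_RGB2GRAY)
    m=cv2.morphologyEx(((g<95)*255).astype(np.uint8),cv2.MORPH_OPEN,np.ones((5,5)))
    print("pads",[b for b in blobs(m,2500,9000)])
    if n=="top": cv2.imwrite("pics/r0.png",rect(c,.015)[:,:,::-1])
E
```

```text
top
small [(0.4552, -0.1843, 30, 31), (0.4422, -0.0559, 52, 53), (0.4624, 0.0799, 42, 43), (0.4632, 0.1901, 64, 64), (0.6186, 0.3234, 74, 84)]
med [(0.4552, -0.1819, 30, 31), (0.4422, -0.055, 51, 52), (0.4621, 0.0795, 42, 43), (0.463, 0.1884, 63, 64), (0.6166, 0.3207, 72, 83)]
large [(0.4549, -0.1796, 29, 31), (0.4422, -0.054, 51, 52), (0.4619, 0.079, 41, 42), (0.4627, 0.1867, 63, 63), (0.6147, 0.3171, 72, 82)]
giant [(0.4547, -0.1772, 29, 30), (0.4421, -0.053, 50, 51), (0.4616, 0.0783, 41, 42), (0.4624, 0.185, 62, 62), (0.6127, 0.314, 71, 81)]
pads [(0.6538, -0.1372, 69, 70), (0.6465, -0.0427, 68, 69), (0.6402, 0.0517, 68, 69), (0.6333, 0.1464, 68, 69)]
side
small [(0.4559, -0.1864, 30, 31), (0.4504, -0.0732, 51, 52), (0.4672, 0.0702, 41, 42), (0.4749, 0.1652, 64, 64), (0.6139, 0.3238, 86, 87)]
med [(0.4522, -0.1767, 29, 31), (0.4468, -0.0648, 50, 51), (0.4634, 0.0768, 41, 42), (0.471, 0.1707, 63, 64), (0.6097, 0.3265, 82, 85)]
large [(0.4483, -0.1668, 29, 30), (0.4431, -0.0562, 49, 51), (0.4595, 0.0837, 41, 41), (0.467, 0.1765, 62, 63), (0.6028, 0.3312, 84, 85)]
giant [(0.4448, -0.1571, 28, 29), (0.4396, -0.0479, 49, 50), (0.4557, 0.0904, 40, 41), (0.4631, 0.1821, 62, 62), (0.5973, 0.335, 83, 84)]
pads [(0.6534, -0.1378, 68, 69), (0.6464, -0.0432, 69, 69), (0.6393, 0.0513, 69, 69), (0.6323, 0.1459, 69, 70), (0.469, 0.1813, 83, 86), (0.2638, 0.3779, 51, 268)]
```

View pics/r0.png

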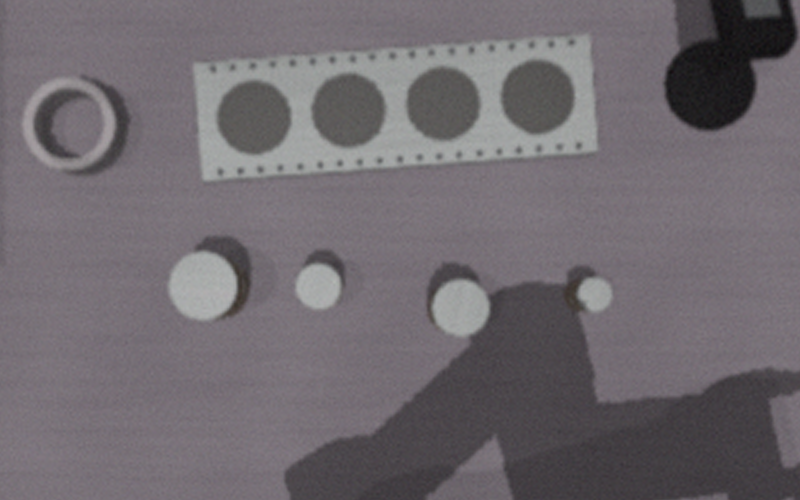

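The two views agree to within 1–2 mm. Averages, as (x, y):

| Pad | Position | Tube | Position |
|---|---|---|---|
| P1 | .6536, -.1375 | small | .4555, -.1853 |
| P2 | .6465, -.043 | medium | .4628, .0782 |
| P3 | .6397, .0515 | large | .4427, -.0551 |
| P4 | .6328, .1461 | giant | .4628, .1836 |

First I turn the tool to yaw π/2, so the fingers close along x and stay clear of the neighbouring tubes.

Careful with the scale: turns go in shares of 180 degrees. That gives: -0.12 rad is -0.0382.

```bash
cat > to.py <<'E'
import sys,numpy as np
from cell import robot, ticket, read_camera
from scipy.spatial.transform import Rotation as Ro
s=robot.observe(); R=Ro.from_euler('xyz',s["tool_rot"]); T=Ro.from_euler('xyz',[np.pi,0,np.pi/2])
x,y,z=map(float,sys.argv[1:4]); t=np.array([x,y,z+.159])
print("tool d",np.round(R.inv().apply(t-s["tool_pos"]),4),"rot",np.round((R.inv()*T).as_rotvec(),4),"t",round(s["time"],1),"F",np.round(s["contact_force"],1))
E
python3 drive.py '[[0,0,0,0,0,-0.0382],[0,0,0,0,0,-0.0382],[0,0,0,0,0,-0.0382],[0,0,0,0,0,-0.0382],[0,0,0,0,0,-0.0382]]' 0.092 15
python3 drive.py '[[0,0,0,0,0,-0.0382],[0,0,0,0,0,-0.0382],[0,0,0,0,0,-0.0382],[0,0,0,0,0,-0.0382],[0,0,0,0,0,-0.0344],[0,0,0,0,0,0],[0,0,0,0,0,0]]'
python3 to.py .4555 -.1853 .11
```

```text
time: 0.62
tool_pos: [0.1961, -0.487, 0.4045]
tool_rot: [-3.141, -0.0, 0.989]
contact_force: [-0.1, 0.2, 0.0]
opening: 0.0918
grip_force: 0.0
time: 1.2
tool_pos: [0.1961, -0.487, 0.4046]
tool_rot: [-3.142, -0.0, 1.567]
contact_force: [-0.3, -0.1, 0.2]
opening: 0.0917
grip_force: 0.0
tool d [0.3025 0.2584 0.1357] rot [-0.     -0.0003 -0.0033] t 1.2 F [-0.3 -0.1  0.2]
```

In the tool's units: -0.003 rad is -0.001.

```bash

python3 drive.py '[[0.022,0.0185,0.008,0,0,-0.001],[0.022,0.0185,0.008,0,0,0],[0.022,0.0185,0.008,0,0,0],[0.022,0.0185,0.008,0,0,0],[0.022,0.0185,0.008,0,0,0],[0.022,0.0185,0.008,0,0,0],[0.022,0.0185,0.008,0,0,0]]'
python3 drive.py '[[0.022,0.0185,0.008,0,0,0],[0.022,0.0185,0.008,0,0,0],[0.022,0.0185,0.008,0,0,0],[0.022,0.0185,0.008,0,0,0],[0.022,0.0185,0.008,0,0,0],[0.022,0.0185,0.008,0,0,0],[0.017,0.0175,0.008,0,0,0],[0,0,0,0,0,0]]'
python3 to.py .4555 -.1853 .04
python3 - <<'E'
from h import *
c=read_camera("wrist"); cv2.imwrite("pics/w1.png",c["image"][:,:,::-1])
print(blobs((cv2.cvtColor(rect(c,.06),cv2.COLOR_RGB2GRAY)>140).astype(np.uint8)*255,500,6000))
E
```

```text
time: 1.78
tool_pos: [0.3259, -0.3315, 0.3485]
tool_rot: [3.141, 0.0, 1.57]
contact_force: [0.2, -0.4, 0.5]
opening: 0.0919
grip_force: 0.0
time: 2.45
tool_pos: [0.455, -0.1805, 0.2914]
tool_rot: [-3.141, -0.002, 1.574]
contact_force: [-1.2, 0.4, 0.4]
opening: 0.092
grip_force: 0.0
tool d [-0.0049  0.0006  0.0924] rot [-0.0007 -0.0016  0.0028] t 2.5 F [-1.2  0.4  0.4]
[(0.6026, -0.1851, 49, 59), (0.3044, -0.15, 26, 97), (0.5821, -0.0958, 47, 86), (0.534, -0.0785, 57, 128)]
```

View pics/w1.png

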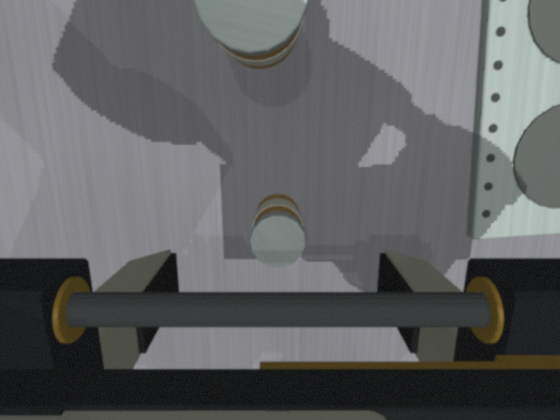

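The wrist view shows the small tube's lid at about (278,240), midway between the fingers (x≈170 and 385). The large lid is at the top and the tray on the right. I'll correct, descend and grip.

In the tool's units: 0.003 rad is 0.001.

```bash
python3 - <<'E'
from h import *
c=read_camera("wrist"); print(ray(c,278,240,.06))
E
python3 drive.py '[[-0.005,0.0005,0.01,0,0,0.001],[0,0,0.02,0,0,0],[0,0,0.025,0,0,0],[0,0,0.025,0,0,0],[0,0,0.012,0,0,0],[0,0,0,0,0,0],[0,0,0,0,0,0]]'
python3 to.py .4555 -.1853 .04
```

```text
[ 0.45413006 -0.18657105]
time: 3.13
tool_pos: [0.4532, -0.1894, 0.2003]
tool_rot: [-3.14, -0.0, 1.568]
contact_force: [-0.1, -0.6, -0.3]
opening: 0.0919
grip_force: 0.0
tool d [0.0041 0.0023 0.0013] rot [-0.0011 -0.0004 -0.0024] t 3.1 F [-0.1 -0.6 -0.3]
```

In the tool's units: -0.002 rad is -0.0006.

```bash

python3 drive.py '[[0.004,0.002,0,0,0,-0.0006],[0,0,0,0,0,0]]'
python3 to.py .4555 -.1853 .04
python3 drive.py '[[0,0,0,0,0,0],[0,0,0,0,0,0],[0,0,0,0,0,0],[0,0,0,0,0,0],[0,0,0,0,0,0],[0,0,0,0,0,0],[0,0,0,0,0,0],[0,0,0,0,0,0]]' 0.0 15
python3 to.py .4555 -.1853 .04
python3 drive.py '[[0,0,-0.01,0,0,0],[0,0,-0.02,0,0,0],[0,0,-0.02,0,0,0],[0,0,0,0,0,0]]'
python3 to.py .6536 -.1375 .08
```

```text
time: 3.3
tool_pos: [0.4562, -0.1845, 0.2018]
tool_rot: [3.14, 0.001, 1.572]
contact_force: [0.6, 0.3, -0.5]
opening: 0.0918
grip_force: 0.0
tool d [-0.0008 -0.0007  0.0028] rot [0.0021 0.0011 0.0013] t 3.3 F [ 0.6  0.3 -0.5]
time: 3.97
tool_pos: [0.4558, -0.1843, 0.2007]
tool_rot: [-3.142, 0.0, 1.573]
contact_force: [1.0, 0.6, -0.8]
opening: 0.0433
grip_force: 0.0
tool d [-0.001  -0.0003  0.0017] rot [-0.      0.0001  0.002 ] t 4.0 F [ 1.   0.6 -0.8]
time: 4.3
tool_pos: [0.4567, -0.1848, 0.2544]
tool_rot: [3.136, 0.003, 1.573]
contact_force: [1.9, -0.3, -0.6]
opening: 0.0337
grip_force: 15.0
tool d [0.0469 0.1969 0.0163] rot [0.0054 0.0033 0.0021] t 4.3 F [ 1.9 -0.3 -0.6]
```

The fingers were still closing when the lift began, so I'll check how the tube sits.

```bash
python3 - <<'E'
from h import *
c=read_camera("side"); i=c["image"][100:260,290:500]; cv2.imwrite("pics/s1.png",cv2.resize(i[:,:,::-1],None,fx=3,fy=3))
E
python3 to.py .4555 -.1853 .04
```

```text
tool d [-0.0006 -0.001   0.0538] rot [0.0039 0.0024 0.002 ] t 4.3 F [-0.9 -1.1 -0. ]
```

View pics/s1.png

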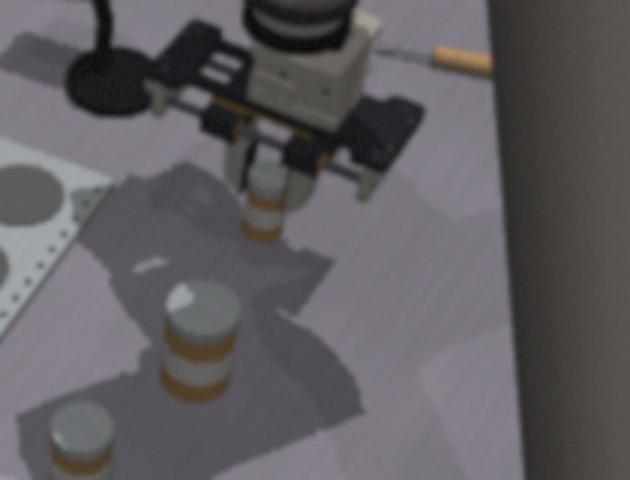

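The small tube is held upright between the fingers, with its foot at crop (262,240), which is image (377,180). I'll work out the foot height from that.

```bash
python3 - <<'E'
from h import *
c=read_camera("side"); o=c["pose"][:3,3]; ctr=np.array([.4555,-.185]); d=o[:2]-ctr; d/=np.linalg.norm(d)
for z in np.arange(0,.06,.01):
    p=c["pose"][:3,:3].T@(np.r_[ctr+d*.017,z]-o); print(round(z,2),c["fx"]*p[0]/p[2]+c["cx"],c["fy"]*p[1]/p[2]+c["cy"])
E
```

```text
0.0 374.8149603859148 193.70640389637686
0.01 375.2797522558489 190.83935355511608
0.02 375.75022727396015 187.93724693818734
0.03 376.22649031573013 184.99943712531285
0.04 376.7086488530754 182.02526118020978
0.05 377.19681303519826 179.01403965186188
```

Foot at about 45 mm, so the lift was nearly complete and the grasp is good. Carry it to P1.

In the tool's units: 0.004 rad is 0.0013.

```bash

python3 drive.py '[[0.003,0.012,0,0.0013,0.0006,0.0006],[0.006,0.025,0,0,0,0],[0.006,0.025,0,0,0,0],[0.006,0.025,0,0,0,0],[0.006,0.025,0,0,0,0],[0.006,0.025,0,0,0,0],[0.006,0.025,0,0,0,0],[0.006,0.025,0,0,0,0]]'
python3 drive.py '[[0.003,0.01,0,0,0,0],[0,0,0,0,0,0],[0,0,0,0,0,0]]'
python3 to.py .6536 -.1375 .06
```

```text
time: 5.07
tool_pos: [0.6435, -0.1387, 0.2485]
tool_rot: [-3.135, -0.003, 1.571]
contact_force: [-0.5, -0.0, -0.7]
opening: 0.0337
grip_force: 15.0
time: 5.32
tool_pos: [0.6524, -0.136, 0.2483]
tool_rot: [-3.135, -0.003, 1.572]
contact_force: [-0.7, -0.2, -0.9]
opening: 0.0337
grip_force: 15.0
tool d [-0.0016  0.0014  0.0293] rot [-0.0069 -0.0027  0.0007] t 5.3 F [-0.7 -0.2 -0.9]
```

In the tool's units: -0.005 rad is -0.0016.

```bash

python3 drive.py '[[-0.0015,0.001,0.01,-0.0016,-0.0006,0],[0,0,0.012,0,0,0],[0,0,0.004,0,0,0],[0,0,0,0,0,0],[0,0,0,0,0,0]]'
python3 to.py .6536 -.1375 .055
python3 drive.py '[[0,0,0.002,0,0,0],[0,0,0.002,0,0,0],[0,0,0,0,0,0]]'
python3 to.py .6536 -.1375 .055
python3 - <<'E'
from h import *
c=read_camera("side"); i=c["image"][100:220,250:410]; cv2.imwrite("pics/s2.png",cv2.resize(i[:,:,::-1],None,fx=4,fy=4))
o=c["pose"][:3,3]; ctr=np.array([.6536,-.1375]); d=o[:2]-ctr; d/=np.linalg.norm(d)
for z in np.arange(.01,.04,.005):
    p=c["pose"][:3,:3].T@(np.r_[ctr+d*.017,z]-o); print(round(z,3),4*(c["fx"]*p[0]/p[2]+c["cx"]-250),4*(c["fy"]*p[1]/p[2]+c["cy"]-100))
E
```

```text
time: 5.73
tool_pos: [0.6535, -0.1385, 0.2246]
tool_rot: [3.138, 0.001, 1.57]
contact_force: [0.7, -0.6, 7.6]
opening: 0.0339
grip_force: 15.0
tool d [0.001  0.0001 0.0106] rot [ 0.0032  0.001  -0.0008] t 5.7 F [ 0.7 -0.6  7.6]
time: 5.98
tool_pos: [0.6534, -0.1386, 0.223]
tool_rot: [3.138, 0.002, 1.57]
contact_force: [-4.3, 0.6, 20.1]
opening: 0.0332
grip_force: 15.0
tool d [0.0011 0.0001 0.009 ] rot [ 0.004   0.0018 -0.0006] t 6.0 F [-4.3  0.6 20.1]
0.01 185.3270941945525 284.0608192744975
0.015 185.30368897491758 278.2536688708783
0.02 185.28014592608292 272.41232118544394
0.025 185.25646382697596 266.5364732535237
0.03 185.23264144205655 260.62581852109884
0.035 185.20867752110416 254.6800467914901
```

View pics/s2.png

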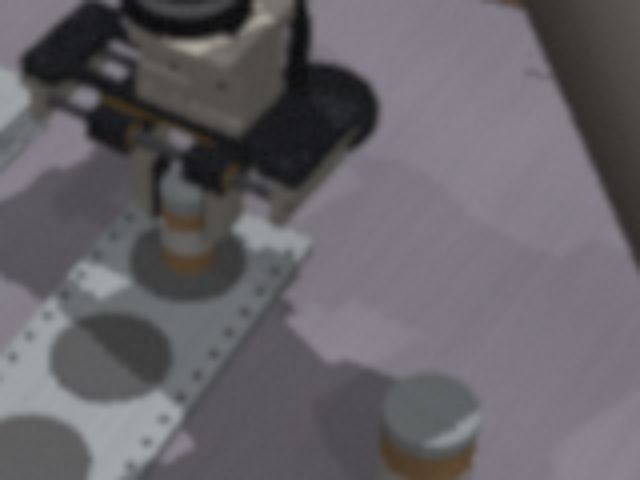

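The foot is at about (187,273), on the pad (15–18 mm), and the 20 N push confirms contact. I'll ease off, release and rise.

In the tool's units: 0.003 rad is 0.001.

```bash

python3 drive.py '[[0,0,-0.003,0,0,0],[0,0,0,0,0,0]]'
python3 drive.py '[[0,0,0,0,0,0],[0,0,0,0,0,0],[0,0,0,0,0,0],[0,0,0,0,0,0],[0,0,0,0,0,0],[0,0,0,0,0,0]]' 0.092
python3 drive.py '[[0,0,-0.01,0.001,0,0],[0,0,-0.02,0,0,0],[0,0,-0.025,0,0,0],[0,0,-0.025,0,0,0],[0,0,0,0,0,0]]'
python3 to.py .4628 .0782 .13
```

```text
time: 6.2
tool_pos: [0.6531, -0.1382, 0.223]
tool_rot: [3.141, 0.0, 1.57]
contact_force: [-0.4, 0.9, 13.1]
opening: 0.0332
grip_force: 15.0
time: 6.7
tool_pos: [0.6537, -0.1377, 0.2227]
tool_rot: [3.141, -0.0, 1.571]
contact_force: [-1.1, 0.1, -0.6]
opening: 0.0692
grip_force: 0.0
time: 7.12
tool_pos: [0.655, -0.138, 0.3098]
tool_rot: [3.134, 0.003, 1.571]
contact_force: [1.8, -0.1, 0.6]
opening: 0.0912
grip_force: 0.0
tool d [ 0.2163 -0.1923  0.0186] rot [0.0077 0.0033 0.0002] t 7.1 F [ 1.8 -0.1  0.6]
```

In the tool's units: 0.003 rad is 0.001.

```bash

python3 drive.py '[[0.013,-0.011,0,0.001,0.0006,0],[0.026,-0.023,0,0,0,0],[0.026,-0.023,0,0,0,0],[0.026,-0.023,0,0,0,0],[0.026,-0.023,0,0,0,0],[0.026,-0.023,0,0,0,0],[0.026,-0.023,0,0,0,0],[0.026,-0.023,0,0,0,0]]'
python3 drive.py '[[0.021,-0.02,0.004,0,0,0],[0,0,0,0,0,0],[0,0,0,0,0,0]]'
python3 to.py .4628 .0782 .04
python3 - <<'E'
from h import *
c=read_camera("top"); g=cv2.cvtColor(rect(c,.075),cv2.COLOR_RGB2GRAY); cv2.imwrite("pics/t2.png",rect(c,.075)[:,:,::-1])
print([b for b in blobs(((g>130)*255).astype(np.uint8),300,6000) if b[2]>.6*b[3]])
E
```

```text
time: 7.78
tool_pos: [0.4805, 0.0583, 0.3046]
tool_rot: [-3.137, -0.002, 1.571]
contact_force: [-0.3, -0.2, 1.2]
opening: 0.0917
grip_force: 0.0
time: 8.03
tool_pos: [0.4612, 0.0792, 0.3009]
tool_rot: [-3.137, -0.002, 1.573]
contact_force: [0.5, -0.3, -0.3]
opening: 0.0915
grip_force: 0.0
tool d [-0.0012  0.0021  0.1019] rot [-0.0046 -0.0018  0.0024] t 8.0 F [ 0.5 -0.3 -0.3]
[(0.442, -0.055, 52, 53), (0.6153, 0.314, 86, 87)]
```

View pics/t2.png

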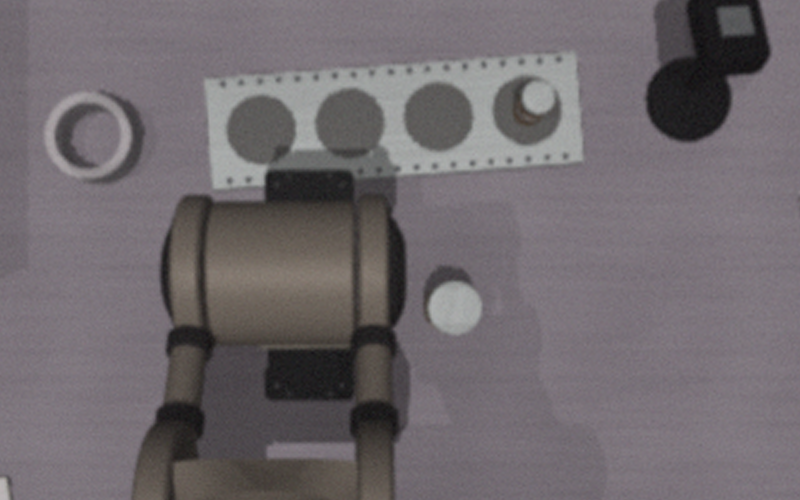

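In this view rectified at lid height, the small tube's lid is at (538,97), which gives (.653,-.138): centred on P1. Next is the medium tube.

In the tool's units: -0.004 rad is -0.0013.

```bash

python3 drive.py '[[-0.001,0.002,0.01,-0.0013,-0.0006,0.0003],[0,0,0.025,0,0,0],[0,0,0.025,0,0,0],[0,0,0.025,0,0,0],[0,0,0.014,0,0,0],[0,0,0,0,0,0],[0,0,0,0,0,0]]'
python3 to.py .4628 .0782 .04
python3 drive.py '[[0,0,0,0,0,0],[0,0,0,0,0,0],[0,0,0,0,0,0],[0,0,0,0,0,0],[0,0,0,0,0,0],[0,0,0,0,0,0],[0,0,0,0,0,0],[0,0,0,0,0,0]]' 0.0 15
python3 drive.py '[[0,0,0,0,0,0],[0,0,0,0,0,0],[0,0,0,0,0,0]]'
python3 to.py .4628 .0782 .04
```

```text
time: 8.67
tool_pos: [0.4646, 0.0765, 0.201]
tool_rot: [-3.14, 0.0, 1.569]
contact_force: [0.1, 1.2, -0.1]
opening: 0.0916
grip_force: 0.0
tool d [ 0.0017 -0.0018  0.002 ] rot [-0.0019  0.0002 -0.0023] t 8.7 F [ 0.1  1.2 -0.1]
time: 9.33
tool_pos: [0.4636, 0.0773, 0.2014]
tool_rot: [-3.14, 0.0, 1.57]
contact_force: [0.1, -0.1, 0.8]
opening: 0.0438
grip_force: 15.0
time: 9.58
tool_pos: [0.4637, 0.0773, 0.2014]
tool_rot: [-3.14, 0.0, 1.57]
contact_force: [-1.6, -0.1, 2.5]
opening: 0.044
grip_force: 15.0
tool d [ 0.0009 -0.0009  0.0024] rot [-0.0012  0.0001 -0.001 ] t 9.6 F [-1.6 -0.1  2.5]
```

Gripped at a 44 mm opening, which matches the tube's diameter. Lift and carry to P2.

```bash

python3 drive.py '[[0,0,-0.01,0,0,0],[0,0,-0.02,0,0,0],[0,0,-0.02,0,0,0],[0,0,0,0,0,0]]'
python3 to.py .6465 -.043 .06
python3 drive.py '[[-0.008,0.012,0,0,0,0],[-0.016,0.024,0,0,0,0],[-0.016,0.024,0,0,0,0],[-0.016,0.024,0,0,0,0],[-0.016,0.024,0,0,0,0],[-0.016,0.024,0,0,0,0],[-0.016,0.024,0,0,0,0],[-0.016,0.024,0,0,0,0]]'
python3 drive.py '[[0,0,0,0,0,0],[0,0,0,0,0,0]]'
python3 to.py .6465 -.043 .06
```

```text
time: 9.92
tool_pos: [0.4648, 0.0773, 0.2541]
tool_rot: [3.137, 0.0, 1.57]
contact_force: [1.5, -0.6, -0.8]
opening: 0.0441
grip_force: 15.0
tool d [-0.1202  0.1816  0.0359] rot [ 0.0046  0.0001 -0.0009] t 9.9 F [ 1.5 -0.6 -0.8]
time: 10.58
tool_pos: [0.6445, -0.0438, 0.2498]
tool_rot: [-3.139, -0.0, 1.57]
contact_force: [0.4, -0.9, 0.1]
opening: 0.0433
grip_force: 15.0
time: 10.75
tool_pos: [0.644, -0.0439, 0.2494]
tool_rot: [-3.139, -0.0, 1.568]
contact_force: [0.0, -0.5, -0.8]
opening: 0.0436
grip_force: 15.0
tool d [0.0009 0.0025 0.0304] rot [-0.0024 -0.0002 -0.0025] t 10.8 F [ 0.  -0.5 -0.8]
```

In the tool's units: -0.002 rad is -0.0006.

```bash

python3 drive.py '[[0.001,0.0025,0.01,-0.0006,0,-0.0006],[0,0,0.012,0,0,0],[0,0,0.007,0,0,0],[0,0,0,0,0,0],[0,0,0,0,0,0]]'
python3 to.py .6465 -.043 .057
python3 drive.py '[[0,0,0.002,0,0,0],[0,0,0.002,0,0,0],[0,0,0,0,0,0]]'
python3 to.py .6465 -.043 .057
```

```text
time: 11.17
tool_pos: [0.6456, -0.0414, 0.2212]
tool_rot: [-3.14, -0.0, 1.572]
contact_force: [0.2, -1.0, -0.3]
opening: 0.0436
grip_force: 15.0
tool d [-0.0016  0.0009  0.0052] rot [-0.0012 -0.0003  0.0016] t 11.2 F [ 0.2 -1.  -0.3]
time: 11.42
tool_pos: [0.6461, -0.0418, 0.2182]
tool_rot: [3.14, 0.0, 1.572]
contact_force: [0.3, -0.3, -1.6]
opening: 0.0434
grip_force: 15.0
tool d [-0.0012  0.0004  0.0022] rot [0.0012 0.0002 0.0011] t 11.4 F [ 0.3 -0.3 -1.6]
```

```bash

python3 drive.py '[[-0.001,0,0.002,0,0,0],[0,0,0.002,0,0,0],[0,0,0,0,0,0]]'
python3 to.py .6465 -.043 .057
```

```text
time: 11.67
tool_pos: [0.6463, -0.0429, 0.2163]
tool_rot: [3.139, 0.0, 1.572]
contact_force: [-3.8, 1.6, 11.9]
opening: 0.0438
grip_force: 15.0
tool d [-0.0001  0.0002  0.0003] rot [0.0027 0.0004 0.0011] t 11.7 F [-3.8  1.6 11.9]
```

Contact at 12 N. Release, rise and go above the large tube.

In the tool's units: 0.002 rad is 0.0006.

```bash

python3 drive.py '[[0,0,-0.001,0,0,0],[0,0,0,0,0,0]]'
python3 drive.py '[[0,0,0,0,0,0],[0,0,0,0,0,0],[0,0,0,0,0,0],[0,0,0,0,0,0],[0,0,0,0,0,0],[0,0,0,0,0,0]]' 0.092
python3 drive.py '[[0,0,-0.01,0.0006,0,0],[0,0,-0.02,0,0,0],[0,0,-0.025,0,0,0],[0,0,-0.03,0,0,0],[0,0,0,0,0,0]]'
python3 to.py .4427 -.0551 .14
python3 drive.py '[[0,-0.013,0,0.0006,0,0],[-0.002,-0.027,0,0,0,0],[-0.002,-0.027,0,0,0,0],[-0.002,-0.027,0,0,0,0],[-0.002,-0.027,0,0,0,0],[-0.002,-0.027,0,0,0,0],[-0.002,-0.027,0,0,0,0],[0,-0.027,0,0,0,0]]'
python3 drive.py '[[0,0,0,0,0,0],[0,0,0,0,0,0]]'
python3 to.py .4427 -.0551 .048
```

```text
time: 11.83
tool_pos: [0.6464, -0.043, 0.2163]
tool_rot: [3.139, 0.0, 1.572]
contact_force: [-1.7, 0.8, 7.4]
opening: 0.0438
grip_force: 15.0
time: 12.33
tool_pos: [0.6462, -0.0429, 0.215]
tool_rot: [3.141, 0.0, 1.572]
contact_force: [0.5, 0.9, -0.1]
opening: 0.0791
grip_force: 0.0
time: 12.75
tool_pos: [0.6476, -0.043, 0.3075]
tool_rot: [3.132, 0.002, 1.572]
contact_force: [0.5, 0.1, -0.5]
opening: 0.0918
grip_force: 0.0
tool d [-0.0118 -0.205   0.0065] rot [0.01   0.0021 0.0011] t 12.8 F [ 0.5  0.1 -0.5]
time: 13.42
tool_pos: [0.4429, -0.0552, 0.3013]
tool_rot: [-3.139, 0.0, 1.572]
contact_force: [-0.2, -0.6, 0.1]
opening: 0.0916
grip_force: 0.0
time: 13.58
tool_pos: [0.4436, -0.0551, 0.3016]
tool_rot: [-3.14, 0.0, 1.571]
contact_force: [0.6, 0.5, -1.0]
opening: 0.0919
grip_force: 0.0
tool d [ 0.     -0.0007  0.0946] rot [-0.0019  0.0004  0.0003] t 13.6 F [ 0.6  0.5 -1. ]
```

In the tool's units: -0.002 rad is -0.0006.

```bash

python3 drive.py '[[0,-0.0005,0.01,-0.0006,0,0],[0,0,0.022,0,0,0],[0,0,0.025,0,0,0],[0,0,0.025,0,0,0],[0,0,0.012,0,0,0],[0,0,0,0,0,0],[0,0,0,0,0,0]]'
python3 to.py .4427 -.0551 .048
python3 drive.py '[[0,0,0,0,0,0],[0,0,0,0,0,0],[0,0,0,0,0,0],[0,0,0,0,0,0],[0,0,0,0,0,0],[0,0,0,0,0,0],[0,0,0,0,0,0],[0,0,0,0,0,0]]' 0.0 15
python3 to.py .4427 -.0551 .048
python3 drive.py '[[0,0,-0.01,0,0,0],[0,0,-0.02,0,0,0],[0,0,-0.02,0,0,0],[0,0,0,0,0,0]]'
python3 to.py .6397 .0515 .063
```

```text
time: 14.17
tool_pos: [0.4446, -0.0552, 0.2066]
tool_rot: [-3.14, -0.0, 1.572]
contact_force: [0.7, 0.0, -0.4]
opening: 0.0921
grip_force: 0.0
tool d [ 0.0001 -0.0019 -0.0004] rot [-0.0012 -0.      0.0011] t 14.2 F [ 0.7  0.  -0.4]
time: 14.83
tool_pos: [0.4435, -0.0551, 0.207]
tool_rot: [-3.14, 0.0, 1.572]
contact_force: [-3.1, 0.3, 4.9]
opening: 0.0538
grip_force: 15.0
tool d [ 0.     -0.0008 -0.    ] rot [-0.0011  0.0001  0.0011] t 14.8 F [-3.1  0.3  4.9]
time: 15.17
tool_pos: [0.4446, -0.0553, 0.2594]
tool_rot: [3.137, 0.002, 1.572]
contact_force: [1.1, 0.3, -2.2]
opening: 0.0536
grip_force: 15.0
tool d [0.1067 0.195  0.038 ] rot [0.0042 0.0016 0.001 ] t 15.2 F [ 1.1  0.3 -2.2]
```

```bash

python3 drive.py '[[0.013,0.009,0,0,0,0],[0.024,0.016,0,0,0,0],[0.024,0.02,0,0,0,0],[0.02,0.025,0,0,0,0],[0.015,0.03,0,0,0,0],[0.008,0.032,0,0,0,0],[0.003,0.032,0,0,0,0],[0,0.03,0,0,0,0]]'
python3 drive.py '[[0,0,0,0,0,0],[0,0,0,0,0,0]]'
python3 to.py .6397 .0515 .063
```

```text
time: 15.83
tool_pos: [0.6388, 0.0534, 0.255]
tool_rot: [-3.139, -0.0, 1.573]
contact_force: [0.2, -0.3, -0.9]
opening: 0.0536
grip_force: 15.0
time: 16.0
tool_pos: [0.6381, 0.0521, 0.2543]
tool_rot: [-3.139, 0.0, 1.572]
contact_force: [-0.1, -0.3, -1.5]
opening: 0.0533
grip_force: 15.0
tool d [-0.0006  0.0017  0.0323] rot [-0.0029  0.0001  0.0011] t 16.0 F [-0.1 -0.3 -1.5]
```

In the tool's units: -0.003 rad is -0.001.

```bash

python3 drive.py '[[-0.0005,0.0015,0.01,-0.001,0,0],[0,0,0.012,0,0,0],[0,0,0.009,0,0,0],[0,0,0,0,0,0]]'
python3 drive.py '[[0,0,0.002,0,0,0],[0,0,0.001,0,0,0],[0,0,0,0,0,0]]'
python3 to.py .6397 .0515 .063
```

```text
time: 16.33
tool_pos: [0.6379, 0.0515, 0.2228]
tool_rot: [-3.139, -0.0, 1.572]
contact_force: [-0.5, 0.0, -1.2]
opening: 0.054
grip_force: 15.0
time: 16.58
tool_pos: [0.639, 0.0516, 0.2226]
tool_rot: [3.14, 0.0, 1.572]
contact_force: [0.0, -0.1, -0.9]
opening: 0.0541
grip_force: 15.0
tool d [-0.0001  0.0007  0.0006] rot [0.002  0.0001 0.001 ] t 16.6 F [ 0.  -0.1 -0.9]
```

```bash

python3 drive.py '[[0,0,0.002,0,0,0],[0,0,0,0,0,0],[0,0,0,0,0,0]]'
python3 to.py .6397 .0515 .063
```

```text
time: 16.83
tool_pos: [0.6393, 0.0516, 0.2218]
tool_rot: [3.138, 0.0, 1.572]
contact_force: [-2.1, -0.5, 6.0]
opening: 0.0539
grip_force: 15.0
tool d [-0.0001  0.0004 -0.0002] rot [0.0036 0.0002 0.0011] t 16.8 F [-2.1 -0.5  6. ]
```

Contact. Release, rise and go above the giant.

In the tool's units: 0.003 rad is 0.001.

```bash

python3 drive.py '[[0,0,0,0,0,0],[0,0,0,0,0,0],[0,0,0,0,0,0],[0,0,0,0,0,0],[0,0,0,0,0,0],[0,0,0,0,0,0]]' 0.092
python3 drive.py '[[0,0,-0.01,0.001,0,0],[0,0,-0.02,0,0,0],[0,0,-0.025,0,0,0],[0,0,-0.03,0,0,0],[0,0,0,0,0,0]]'
python3 to.py .4628 .1836 .15
python3 drive.py '[[0.01,-0.013,0,0.001,0,0],[0.018,-0.023,0,0,0,0],[0.018,-0.023,0,0,0,0],[0.018,-0.023,0,0,0,0],[0.018,-0.023,0,0,0,0],[0.018,-0.023,0,0,0,0],[0.018,-0.023,0,0,0,0],[0.014,-0.025,0,0,0,0]]'
python3 drive.py '[[0,0,0,0,0,0],[0,0,0,0,0,0]]'
python3 to.py .4628 .1836 .058
```

```text
time: 17.33
tool_pos: [0.6391, 0.0516, 0.2204]
tool_rot: [3.14, 0.0, 1.572]
contact_force: [-0.3, -0.4, 0.3]
opening: 0.0889
grip_force: 0.0
time: 17.75
tool_pos: [0.6405, 0.0516, 0.3128]
tool_rot: [3.132, 0.0, 1.572]
contact_force: [1.5, 0.7, 0.9]
opening: 0.0919
grip_force: 0.0
tool d [ 0.1321 -0.1776  0.0019] rot [0.01   0.0005 0.0011] t 17.8 F [1.5 0.7 0.9]
time: 18.42
tool_pos: [0.462, 0.1844, 0.3068]
tool_rot: [-3.139, -0.0, 1.572]
contact_force: [0.5, -0.4, 0.3]
opening: 0.0917
grip_force: 0.0
time: 18.58
tool_pos: [0.4623, 0.1841, 0.307]
tool_rot: [-3.138, -0.0, 1.574]
contact_force: [-0.3, -0.2, -0.1]
opening: 0.0915
grip_force: 0.0
tool d [-0.0005  0.0008  0.09  ] rot [-0.0031  0.      0.0031] t 18.6 F [-0.3 -0.2 -0.1]
```

In the tool's units: -0.002 rad is -0.0006.

```bash

python3 drive.py '[[-0.0005,0.0005,0.01,-0.0006,0,0.0006],[0,0,0.02,0,0,0],[0,0,0.025,0,0,0],[0,0,0.023,0,0,0],[0,0,0.012,0,0,0],[0,0,0,0,0,0],[0,0,0,0,0,0]]'
python3 to.py .4628 .1836 .058
python3 drive.py '[[0,0,0,0,0,0],[0,0,0,0,0,0],[0,0,0,0,0,0],[0,0,0,0,0,0],[0,0,0,0,0,0],[0,0,0,0,0,0],[0,0,0,0,0,0],[0,0,0,0,0,0]]' 0.0 15
python3 to.py .4628 .1836 .058
python3 drive.py '[[0,0,-0.01,0,0,0],[0,0,-0.02,0,0,0],[0,0,-0.02,0,0,0],[0,0,0,0,0,0]]'
python3 to.py .6328 .1461 .073
```

```text
time: 19.17
tool_pos: [0.4643, 0.1824, 0.2161]
tool_rot: [-3.139, 0.0, 1.569]
contact_force: [-0.4, 0.1, -0.5]
opening: 0.092
grip_force: 0.0
tool d [ 0.0012 -0.0015 -0.0009] rot [-0.0024  0.0003 -0.0019] t 19.2 F [-0.4  0.1 -0.5]
time: 19.83
tool_pos: [0.4634, 0.183, 0.2167]
tool_rot: [-3.14, -0.0, 1.57]
contact_force: [-2.2, -0.9, 6.4]
opening: 0.0641
grip_force: 15.0
tool d [ 0.0006 -0.0006 -0.0003] rot [-0.0014 -0.     -0.0009] t 19.8 F [-2.2 -0.9  6.4]
time: 20.17
tool_pos: [0.4645, 0.1832, 0.2697]
tool_rot: [3.138, -0.001, 1.57]
contact_force: [1.7, 1.0, -1.6]
opening: 0.0635
grip_force: 15.0
tool d [-0.037   0.1682  0.0383] rot [ 0.0041 -0.0013 -0.0009] t 20.2 F [ 1.7  1.  -1.6]
```

```bash

python3 drive.py '[[-0.002,0.011,0,0,0,0],[-0.005,0.022,0,0,0,0],[-0.005,0.023,0,0,0,0],[-0.005,0.023,0,0,0,0],[-0.005,0.023,0,0,0,0],[-0.005,0.023,0,0,0,0],[-0.005,0.023,0,0,0,0],[-0.005,0.021,0,0,0,0]]'
python3 drive.py '[[0,0,0,0,0,0],[0,0,0,0,0,0]]'
python3 to.py .6328 .1461 .073
```

```text
time: 20.83
tool_pos: [0.6334, 0.1454, 0.2649]
tool_rot: [-3.139, 0.0, 1.57]
contact_force: [0.1, -0.1, -2.5]
opening: 0.0637
grip_force: 15.0
time: 21.0
tool_pos: [0.6327, 0.1453, 0.2645]
tool_rot: [-3.138, 0.0, 1.569]
contact_force: [-0.7, 0.2, -1.9]
opening: 0.0636
grip_force: 15.0
tool d [0.0008 0.0003 0.0325] rot [-0.0037  0.0002 -0.0019] t 21.0 F [-0.7  0.2 -1.9]
```

In the tool's units: -0.003 rad is -0.001.

```bash

python3 drive.py '[[0.0005,0.0005,0.01,-0.001,0,-0.0006],[0,0,0.012,0,0,0],[0,0,0.009,0,0,0],[0,0,0,0,0,0]]'
python3 drive.py '[[0,0,0.002,0,0,0],[0,0,0.002,0,0,0],[0,0,0,0,0,0]]'
python3 to.py .6328 .1461 .073
```

```text
time: 21.33
tool_pos: [0.6318, 0.1465, 0.2323]
tool_rot: [-3.139, 0.001, 1.572]
contact_force: [-1.0, 0.7, -3.0]
opening: 0.0636
grip_force: 15.0
time: 21.58
tool_pos: [0.6328, 0.1464, 0.2314]
tool_rot: [3.141, 0.0, 1.572]
contact_force: [-1.4, 0.4, 2.1]
opening: 0.0636
grip_force: 15.0
tool d [-0.0003  0.     -0.0006] rot [ 0.001  -0.      0.0012] t 21.6 F [-1.4  0.4  2.1]
```

Touching. One more mm, then release, rise and retreat towards the robot to clear the view.

In the tool's units: 0.002 rad is 0.0006.

```bash

python3 drive.py '[[0,0,0.001,0,0,0],[0,0,0,0,0,0]]'
python3 drive.py '[[0,0,0,0,0,0],[0,0,0,0,0,0],[0,0,0,0,0,0],[0,0,0,0,0,0],[0,0,0,0,0,0],[0,0,0,0,0,0]]' 0.092
python3 drive.py '[[0,0,-0.01,0.0006,0,0],[0,0,-0.02,0,0,0],[0,0,-0.025,0,0,0],[0,0,-0.03,0,0,0],[0,0,-0.03,0,0,0],[0,-0.02,0,0,0,0],[0,-0.03,0,0,0,0],[0,-0.03,0,0,0,0]]'
python3 drive.py '[[0,-0.03,0,0,0,0],[0,-0.03,0,0,0,0],[0,-0.03,0,0,0,0],[0,-0.03,0,0,0,0],[0,0,0,0,0,0],[0,0,0,0,0,0],[0,0,0,0,0,0]]'
python3 - <<'E'
from h import *
c=read_camera("top"); cv2.imwrite("pics/t9.png",c["image"][:,:,::-1])
d=read_camera("side"); cv2.imwrite("pics/s9.png",d["image"][:,:,::-1])
for n,z in [("small",.075),("med",.085),("large",.095),("giant",.105)]:
  for k in (c,d):
    h=cv2.cvtColor(rect(k,z),cv2.COLOR_RGB2GRAY); m=cv2.morphologyEx((h>125).astype(np.uint8)*255,cv2.MORPH_OPEN,np.ones((3,3)))
    print(n,[b for b in blobs(m,500,6000) if b[2]>.6*b[3] and b[0]>.58])
E
```

```text
time: 21.75
tool_pos: [0.6327, 0.1464, 0.2314]
tool_rot: [3.14, -0.0, 1.572]
contact_force: [-3.2, -0.8, 7.5]
opening: 0.0633
grip_force: 15.0
time: 22.25
tool_pos: [0.633, 0.1462, 0.2298]
tool_rot: [3.141, 0.0, 1.572]
contact_force: [0.4, 0.6, 0.7]
opening: 0.0911
grip_force: 0.0
time: 22.92
tool_pos: [0.5522, 0.146, 0.3461]
tool_rot: [3.141, -0.0, 1.571]
contact_force: [-0.1, -0.2, -0.5]
opening: 0.0915
grip_force: 0.0
time: 23.5
tool_pos: [0.4338, 0.1461, 0.3461]
tool_rot: [3.14, -0.0, 1.572]
contact_force: [0.1, -1.1, -0.6]
opening: 0.092
grip_force: 0.0
small [(0.6155, 0.3145, 88, 88)]
small []
med [(0.6131, 0.3113, 87, 88)]
med []
large [(0.6115, 0.3081, 86, 86)]
large []
giant [(0.6092, 0.305, 85, 86)]
giant []
```

View pics/t9.png

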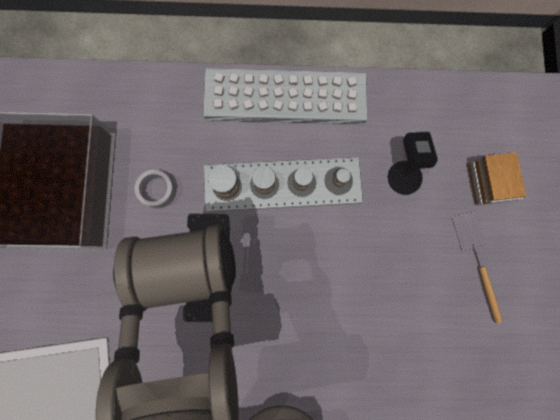

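View pics/s9.png

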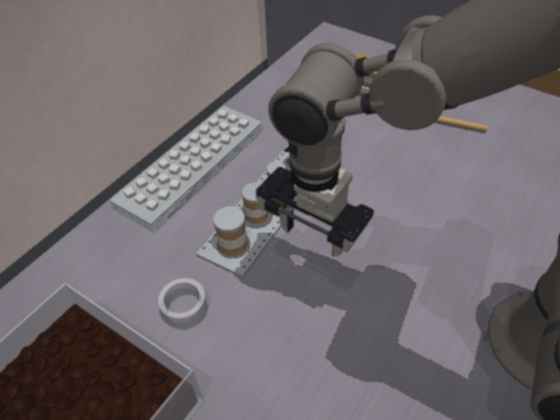

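All four tubes stand on their pads. The top view has lids at about (342,177), (303,177), (264,178) and (224,181), smallest to largest counted from the scanner. The lids merge with the tray in the mask, so I'll check the centres with Hough circles.

```bash
python3 - <<'E'
from h import *
c=read_camera("top")
for n,z,r,p in [("small",.075,17,(.6536,-.1375)),("med",.085,22,(.6465,-.043)),("large",.095,27,(.6397,.0515)),("giant",.105,32,(.6328,.1461))]:
    g=cv2.medianBlur(cv2.cvtColor(rect(c,z,p[0]-.055,p[0]+.055,p[1]-.055,p[1]+.055,4000),cv2.COLOR_RGB2GRAY),7)
    k=cv2.HoughCircles(g,cv2.HOUGH_GRADIENT,1.5,400,param1=60,param2=15,minRadius=int(3.5*r),maxRadius=int(4.2*r))
    print(n,None if k is None else (np.round(.055-k[0,0,1]/4000,4),np.round(.055-k[0,0,0]/4000,4),k[0,0,2]/4))
E
```

```text
small (np.float32(-0.0007), np.float32(0.0004), np.float32(15.425))
med (np.float32(0.0004), np.float32(0.0019), np.float32(21.575))
large (np.float32(0.0016), np.float32(0.0004), np.float32(27.2125))
giant (np.float32(-0.0014), np.float32(-0.0003), np.float32(28.6375))
```

All four are within 2 mm of their pad centres, and the arm is clear.

```bash
python3 -c "from cell import robot, ticket, read_camera; print(ticket.hand_in())"
```

```text
the job is handed in; nothing more can be done
None
```

I handed the job in at about 24 s with all four tubes upright on their pads, smallest to largest from the scanner; the last top view put each within about 2 mm of its pad's centre, and the hand-in gave no verdict.

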